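Hang a second naan paddle on the shelf's occupied hook

ROBOT

A 7-joint arm with a two-finger parallel gripper is mounted at the origin on the work surface. World frame = base frame: x ahead of the robot, y to its left, z up, the work surface at z = 0. Lengths are in mm, angles in rad, forces in N, time in s.
With the tool pointing down it reaches from about 400 to 875 mm from the base axis. Payload 19.3 kg.
Tool frame: the origin (TCP) lies at the very end of the fingers, on their centre line; the grasp point (between the pads) lies 19 mm behind it (grip_point_offset is the z of the grasp point in the tool frame, in mm); z points along the fingers, x is the direction in which the jaws open and shut, and the axes are right-handed (so a half turn about z gives the same grasp; the last joint's range is limited). The gripper opens to 85 mm and grips with 20 to 120 N. Pads are 22 mm wide; open, the fingers measure 114 mm over their backs; the gripper's body (76 mm by 85 mm) begins 54 mm behind the grasp point. The pads swing forward as they close: fully open they stand 13 mm farther back than shut.
Start: joints at [-1.385, 0.521, -0.036, 1.599, 0.021, 1.021, -0.113], TCP at [158.157, 604.65, 231.291] pointing down, gripper open.
Joint ranges: [-2.91, 2.91], [-0.3, 2.13], [-1.5, 1.42], [0.17, 2.43], [-1.26, 4.41], [0.16, 1.93], [-2.52, 2.52]. Speed limits (rad/s): [1.89, 1.89, 2.39, 2.39, 3.01, 3.01, 3.01].

INTERFACE

Orientations are given as a 3x3 rotation matrix whose columns are the frame's x, y, z axes.
In Python, from workcell import movep, movel, goto_joints, open_gripper, clamp, wait, inverse_kinematics, read_state, camera, PlanningError, finish_job, grip_point_offset gives the robot as it stands. Calls block until the motion is done:
- movep(position, orientation): joint-space move of the TCP to a pose.
- movel(position, frame=None, max_speed=150, guard=None): straight line of the TCP; frame=None keeps the orientation; max_speed is the mean speed in mm/s. With guard (N) it stops when the force on the tool has changed by that much, and returns True; else False.
- goto_joints(angles): joint-space move.
- open_gripper() and clamp(): open the fingers fully, or close them until they stop; the grip force is fixed at half the most.
- wait(seconds).
- inverse_kinematics(position, orientation): joint angles nearest the present ones, or None.
- read_state(): the state.
- camera(name): name is "scene" or "top"; returns a dict with "image" (384x512x3 uint8, blue, green, red), "range_z" (384x512 float32, mm along the optical axis (not along the pixel's ray), 0 where there is no reading), "fx", "fy", "cx", "cy" (pixels), "dist_coeffs" ([k1, k2, p1, p2, k3] as OpenCV has them; the pictures are not rectified), "cam_to_world" (4x4, takes a point from camera to world coordinates). Camera axes: x right, y up, looking along -z (the intrinsics and any distortion apply to the point x, -y, -z); pixel columns grow to the right and rows downward; lengths in mm; the calibration is good to about 2 mm. A picture is of the moment at which its call begins.
A pose or a line that the arm cannot do raises PlanningError and nothing moves.
- finish_job(): hands the job in, once; it reports no verdict.
The state is a dict: "time": time; "qpos": joint angles; "qvel": joint speeds; "joint_efforts": joint torques, N m; "eef_pos": TCP position; "tool_rot": TCP orientation; "ft_force": force on the tool from outside, world axes, zero at the start; "torque": the same for the moment, N m; "finger_gap": finger opening in mm.
Only numpy, scipy, OpenCV 4.12 (cv2) and the standard library are available. Lean on these libraries where they do the work, as an engineer would, in place of code of your own. Each camera call takes 0.05 s, during which the arm holds its last target.

TASK

Take the square wooden naan paddle out of the plate stand and hang it by its handle slot on the long hook of the angle-iron shelf, in front of the round paddle that already hangs there. Slide it back along the hook until both paddles are pressed firmly but gently home against the round steel stop, then let go so that both hang snugly together, square paddle in front. Do not knock the round paddle off the hook, do not ram it, and leave the jar, tumbler, thali and scoop where they are.

Things in the scene. Friction and masses are not known exactly. Their poses are not given: they have to be found in the camera images.
- shelf: Fixed steel angle-iron shelf, top at 120 mm, 500 mm wide, with a 20 mm wide, 295 mm tall post at the middle of its front that carries the hook, and grey tilt-out bin fronts below. Origin: at table level below the hook's root, on the post's front face; x points from the hook's tip into the shelf, z up.
- rod_root (a point): Root of the hook on the post, on the rod's axis (shelf frame: 0, 0, 280 mm). The hook is a round steel rod, 10 mm diameter, running level along the shelf's -x from here to x = -147 mm, then rising to its tip.
- rod_tip (a point): Centre of the hook's raised tip (shelf frame: x = -160, y = 0, z = 292 mm); its top is at z = 297, its front end at x = -165 mm. All other parts of the rod are 12 mm lower.
- stop_zone (a point): Middle of the zone (on the rod's axis, shelf x = -50 mm) in which the stop may stand: a rigid steel disc, 48 mm diameter, clamped on the rod behind the round paddle. Its front face is set anew each time between x = -35 and -65 mm and is NOT measured: feel for it. It does not yield; over 20 N between the paddles is ramming.
- square_paddle: Loose wooden naan paddle, 0.16 to 0.28 kg, upright in the stand. Origin: middle of its bottom edge; z up the handle, y across its width, x through its thickness (faces alike). Square blade 110 wide (y), 14 thick, z 0 to 140 mm; handle 44 wide, 18 thick, to z = 210, with a slot 22 wide, z 158 to 194 mm. Grip across the 44 mm from above at z about 185: the fingers then clear the round paddle's handle.
- square_eye (a point): Peak of the inverted V (sides falling 30 degrees from level) that tops the square paddle's slot, mid-thickness, 194 mm above its origin. Hanging, it is 5.8 mm above the rod's axis.
- round_paddle: Loose wooden naan paddle, about 0.17 kg, hanging on the hook; slides on it with under 3 N until it meets the stop. Origin: lowest point of the blade; z up the handle, x through the thickness. Round blade 120 mm diameter, 14 thick; handle 34 wide, 18 thick, to z = 200 mm, slot 20 wide, z 148 to 184. Once at the stop, a steady 8 to 14 N for half a second presses it home (under 6 N does not).
- round_eye (a point): peak of the inverted V at the top of the round paddle's slot, mid-thickness (184 mm above its origin). With the handles pressed together the two eyes are 18 mm apart
- stand: Fixed steel plate stand, 75 x 140 x 53 mm, two slots; origin: at table level under the centre of the slot that holds the square paddle (17 mm wide along x, 116 mm long along y, floor at z = 8 mm, walls to z = 53 mm); z up. The other, wider slot, at +x, is empty.
- jar: bystander: glass pickle jar, 72 mm diameter, 105 mm tall, on the shelf; origin under its centre
- tumbler: bystander: steel tumbler, 68 mm diameter, 90 mm tall, on the shelf; origin under its centre
- thali: bystander: round steel thali, 150 mm diameter, 22 mm tall, on the shelf; origin under its centre
- scoop: bystander: yellow plastic scoop, 155 mm long, on the table; origin under the middle of its pan, handle to its -x

How it is judged (in metres and radians):
On the way, in this order (a step that is already met when the one before it is completed fails the run):
1. the hook's rod passes through the square paddle's slot, in front of the round paddle (x of square_eye in the frame of shelf between -0.15 and -0.05 m and y of square_eye in the frame of shelf between -0.012 and 0.012 m and z of square_eye in the frame of shelf between 0.2798 and 0.318 m), for 0.1 s.
2. on the hook, the square paddle presses the round one home: 6 N or more for 0.2 s (x of square_eye in the frame of shelf between -0.105 and -0.05 m and y of square_eye in the frame of shelf between -0.012 and 0.012 m and z of square_eye in the frame of shelf between 0.2798 and 0.318 m and contact force between square_paddle and round_paddle above 6 N), for 0.2 s.
At the end, for the whole second after the job is handed in: Both paddles hang at rest on the rod, upright within 7 degrees, resting on it (eyes within 6 mm of the hanging height and 10 mm of the rod's line), the square one in front, pushed back, with their eyes less than 23 mm apart (18 mm when touching) (x of square_eye in the frame of shelf between -0.104 and -0.055 m and y of square_eye in the frame of shelf between -0.01 and 0.01 m and z of square_eye in the frame of shelf between 0.2798 and 0.2918 m and x of round_eye in the frame of shelf between -0.084 and -0.038 m and y of round_eye in the frame of shelf between -0.01 and 0.01 m and z of round_eye in the frame of shelf between 0.2798 and 0.2918 m and distance between square_eye and round_eye below 0.023 m and angle between each of square_paddle, round_paddle's own z axis and vertical below 0.12 rad and linear speed of each of square_paddle, round_paddle below 0.02 m/s).
It fails at once if the round paddle is pressed by the square one with more than 20 N (contact force between square_paddle and round_paddle above 20 N).
It fails at once if the round paddle is driven against the hook or stop with more than 24 N (contact force between round_paddle and shelf above 24 N).
It fails at once if the round paddle comes off the hook (z of round_eye in the frame of shelf below 0.27 m or z of round_eye in the frame of shelf above 0.305 m or x of round_eye in the frame of shelf below -0.15 m).
It fails at once if the jar, tumbler, thali or scoop is moved more than 30 mm (distance of any of jar, tumbler, thali, scoop from where it was at the start of the episode above 0.03 m).
It also fails if it takes over 67 s, if anything falls off the work surface, if the arm or the gripper's body presses on something with over 40 N, if the wrist force passes 120 N, or if a joint passes its speed limit or range.

## Working session

There is one attempt and no reset: what is moved stays moved. The work goes in short steps, each a Python script; the robot and the scene stay as the last script left them, time stands still between calls to the robot, and variables do not carry over. Pictures are saved under pics/ and viewed, and the job is handed in when it is done.

```bash
ls; mkdir -p pics
python3 - <<'E'
from workcell import *
import cv2,numpy as np,pickle
for n in("scene","top"):
    c=camera(n); cv2.imwrite(f"pics/{n}0.png",c["image"]); pickle.dump(c,open(f"{n}0.pkl","wb"))
    print(n,c["fx"],c["cx"],c["cy"],c["dist_coeffs"],np.round(c["cam_to_world"],3).tolist())
s=read_state();print(s["time"],s["ft_force"],s["finger_gap"],s["tool_rot"],grip_point_offset)
E
```

```text
pics
scene 374.5403269827932 255.59591729955397 197.52483590370488 [-0.02339254  0.          0.          0.          0.        ] [[0.845, -0.445, 0.297, 898.796], [0.535, 0.716, -0.448, -532.123], [-0.014, 0.538, 0.843, 1119.246], [0.0, 0.0, 0.0, 1.0]]
top 349.99216262421737 259.4792599291249 193.66761670164863 [-0.00451087  0.          0.          0.          0.        ] [[0.005, 0.994, -0.108, 458.764], [-1.0, 0.005, -0.005, -28.324], [-0.005, 0.108, 0.994, 1271.476], [0.0, 0.0, 0.0, 1.0]]
0.1 [ 0.04655232  0.17843398 -0.24315768] 85.608191676871 [[ 2.53030430e-01  9.67458309e-01 -1.45607060e-04]
 [ 9.67457806e-01 -2.53030448e-01 -9.92668445e-04]
 [-9.97208355e-04  1.10306637e-04 -9.99999497e-01]] -18.700000000000003
```

View pics/scene0.png

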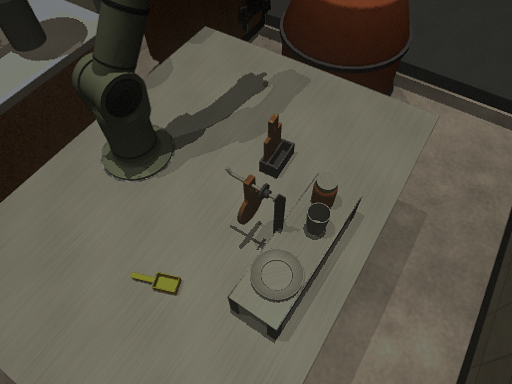

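View pics/top0.png

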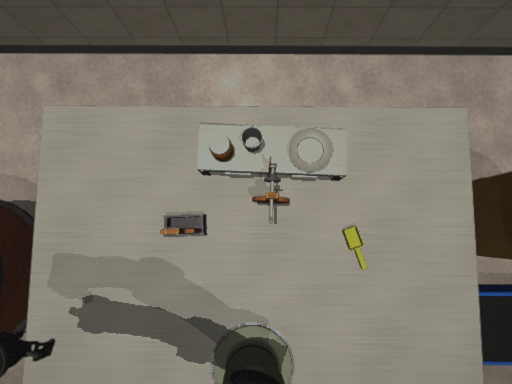

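The scene view shows the stand with the square paddle at about (275,140), the hook with the round paddle near (250,195), and the post at (279,212). In the top view the stand is at (184,225), and the hook runs from (270,222) to the post near (271,175). I'll zoom in on both.

```bash
cat > h.py <<'E'
import cv2,numpy as np,pickle
def K(c): return np.array([[c["fx"],0,c["cx"]],[0,c["fy"],c["cy"]],[0,0,1]])
def rays(c,uv):
    uv=np.asarray(uv,float).reshape(-1,1,2)
    p=cv2.undistortPoints(uv,K(c),np.array(c["dist_coeffs"])).reshape(-1,2)
    return np.c_[p[:,0],-p[:,1],-np.ones(len(p))]
def cloud(c,uv):
    uv=np.asarray(uv,int).reshape(-1,2)
    z=c["range_z"][uv[:,1],uv[:,0]]; M=np.array(c["cam_to_world"])
    P=rays(c,uv)*z[:,None]@M[:3,:3].T+M[:3,3]
    P[z==0]=np.nan
    return P
def onplane(c,uv,h):
    M=np.array(c["cam_to_world"]); d=rays(c,uv)@M[:3,:3].T; o=M[:3,3]
    return o+d*((h-o[2])/d[:,2])[:,None]
def proj(c,P):
    M=np.linalg.inv(np.array(c["cam_to_world"])); q=np.asarray(P,float).reshape(-1,3)@M[:3,:3].T+M[:3,3]
    q=q*[1,-1,-1]
    return cv2.projectPoints(q.reshape(-1,1,3),np.zeros(3),np.zeros(3),K(c),np.array(c["dist_coeffs"]))[0].reshape(-1,2)
def full(c):
    h,w=c["range_z"].shape; u,v=np.meshgrid(np.arange(w),np.arange(h))
    return cloud(c,np.c_[u.ravel(),v.ravel()]).reshape(h,w,3)
E
python3 - <<'E'
from h import *
for n,(x,y,w,h) in dict(scene=(215,100,110,140),top=(150,120,150,120)).items():
    c=pickle.load(open(n+"0.pkl","rb"))
    im=cv2.convertScaleAbs(c["image"][y:y+h,x:x+w],alpha=1.8)
    cv2.imwrite(f"pics/{n}0z.png",cv2.resize(im,None,fx=4,fy=4,interpolation=cv2.INTER_CUBIC))
    F=full(c)
    hsv=cv2.cvtColor(c["image"],cv2.COLOR_BGR2HSV)
    m=(hsv[...,0]>5)&(hsv[...,0]<18)&(hsv[...,1]>130)&(hsv[...,2]>50)
    k,l,st,_=cv2.connectedComponentsWithStats(m.astype(np.uint8))
    for i in range(1,k):
        if st[i,4]>12:
            P=F[l==i];P=P[~np.isnan(P[:,0])]
            if len(P): print(n,st[i],np.round(np.median(P,0)),np.round(np.percentile(P,[3,97],axis=0)).tolist())
    print("nan frac",np.isnan(F[...,0]).mean())
E
```

```text
scene [ 302    0  106   38 2592] [ 376. 1173.   57.] [[142.0, 1121.0, -6.0], [532.0, 1357.0, 112.0]]
scene [268 114  10   8  35] [463. 241. 218.] [[455.0, 227.0, 215.0], [470.0, 259.0, 221.0]]
scene [264 137   7   7  25] [465. 201. 146.] [[459.0, 188.0, 143.0], [469.0, 218.0, 150.0]]
scene [243 175  12  10  62] [564. -57. 301.] [[555.0, -73.0, 298.0], [571.0, -43.0, 304.0]]
scene [314 182  24  15 100] [738.  76. 199.] [[698.0, 67.0, 192.0], [761.0, 104.0, 205.0]]
scene [239 200   9  17  65] [563. -95. 208.] [[557.0, -112.0, 184.0], [568.0, -77.0, 219.0]]
nan frac 0.0040283203125
top [212 143  20  16  72] [699.  89. 198.] [[691.0, 68.0, 185.0], [729.0, 123.0, 206.0]]
top [253 193  36   9 158] [559. -55. 215.] [[553.0, -108.0, 189.0], [566.0, -6.0, 304.0]]
top [166 228  12   6  59] [460. 239. 219.] [[454.0, 224.0, 215.0], [469.0, 256.0, 223.0]]
top [184 229  11   4  42] [463. 202. 148.] [[457.0, 188.0, 143.0], [467.0, 219.0, 151.0]]
top [161 230   4   4  15] [457. 286. 150.] [[453.0, 263.0, 145.0], [463.0, 291.0, 219.0]]
nan frac 0.004094441731770833
```

```bash
ls pics
```

```text
scene0.png
scene0z.png
top0.png
top0z.png
```

View pics/scene0z.png

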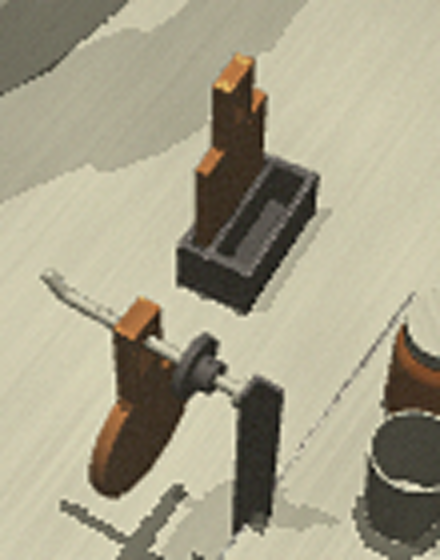

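View pics/top0z.png

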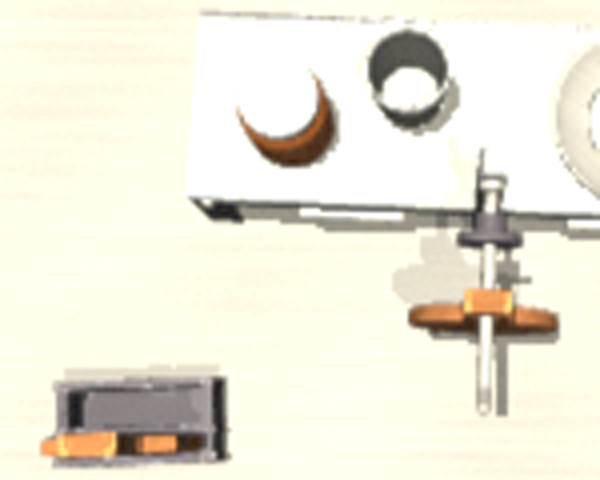

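The zooms show the paddle at the left of the stand's near slot, the round paddle mid-rod, the stop disc behind it and the post. Next I'll measure these from both views.

Run:
```python
from h import *
for n in("scene","top"):
    c=pickle.load(open(n+"0.pkl","rb")); F=full(c); X,Y,Z=F[...,0],F[...,1],F[...,2]
    def rep(name,m):
        P=F[m]; 
        if len(P)<4: print(n,name,len(P)); return
        r=cv2.minAreaRect(P[:,:2].astype(np.float32))
        print(n,name,len(P),"med",np.round(np.median(P,0),1),"lo",np.round(P.min(0),1),"hi",np.round(P.max(0),1),"rect",np.round(r[0],1),np.round(r[1],1),round(r[2],1))
    A=(X>420)&(X<500)&(Y>140)&(Y<330)
    rep("sqtop",A&(Z>212)&(Z<228)); rep("sqshoulder",A&(Z>140)&(Z<154)); rep("standtop",(X>420)&(X<540)&(Y>140)&(Y<330)&(Z>48)&(Z<59))
    B=(X>420)&(X<700)&(Y>-130)&(Y<30)
    rep("roundtop",B&(Z>297)&(Z<306)&(X>545)&(X<585))
    rep("tip",B&(Z>288)&(X<530))
    m=B&(Z>268)&(Z<290)&(abs(Y+57)<14)
    P=F[m&(X<680)]
    for x in range(460,680,10):
        q=P[(P[:,0]>=x)&(P[:,0]<x+10)]
        if len(q): print(n,"rod",x,len(q),np.round(q.mean(0),1),np.round(q[:,2].max(),1),np.round([q[:,1].min(),q[:,1].max()]))
    rep("posttop",B&(Z>288)&(X>600))
    rep("disc",B&(Z>290)&(X>585)&(X<650))
```

```text
scene sqtop 63 med [463.8 238.9 217.4] lo [453.1 217.5 212.3] hi [471.6 262.3 221.7] rect [462.2 239.8] [18.2 44.9] 0.9
scene sqshoulder 71 med [466.1 219.7 146.7] lo [452.5 184.3 140.3] hi [472.4 296.  153.8] rect [463.7 240.5] [ 16.6 112.1] 2.9
scene standtop 265 med [479.6 231.   52.4] lo [447.3 171.7  48.1] hi [522.1 315.   58.4] rect [482.9 242.2] [ 73.8 143.4] 1.9
scene roundtop 70 med [563.6 -58.2 300.8] lo [553.4 -73.9 297.3] hi [572.8 -41.  305.8] rect [562.7 -57.6] [19.2 33.1] 2.3
scene tip 18 med [493.4 -56.7 292.9] lo [488.3 -60.2 288.9] hi [502.  -52.2 297.9] rect [495.2 -56.2] [ 8.  13.8] 89.8
scene rod 490 4 [497.5 -57.2 285.4] 286.7 [-59. -54.]
scene rod 500 14 [504.9 -56.7 284.5] 289.2 [-61. -52.]
scene rod 510 13 [515.1 -56.6 282. ] 286.1 [-60. -51.]
scene rod 520 11 [525.2 -57.4 282.3] 286.1 [-61. -52.]
scene rod 530 13 [535.1 -57.7 282.7] 285.8 [-61. -53.]
scene rod 540 7 [543.4 -58.2 283.9] 286.3 [-61. -53.]
scene rod 560 2 [569.4 -51.8 280.1] 286.4 [-57. -47.]
scene rod 570 28 [573.3 -58.2 281.9] 289.6 [-71. -45.]
scene rod 580 12 [585.5 -59.3 282.6] 285.0 [-63.
[... 1626 characters left out ...]
 [551.6 -59.9 281.4] 285.0 [-70. -53.]
top rod 570 11 [576.7 -57.4 284.7] 288.2 [-62. -53.]
top rod 580 12 [585.  -57.5 284. ] 286.6 [-62. -53.]
top rod 590 11 [595.2 -58.9 284.7] 287.5 [-61. -56.]
top rod 600 11 [603.3 -57.2 279.6] 287.8 [-70. -45.]
top rod 610 9 [617.8 -60.7 286.8] 289.8 [-70. -47.]
top rod 620 9 [625.7 -58.2 285.9] 289.7 [-70. -47.]
top rod 630 14 [635.5 -60.  283.9] 288.1 [-64. -56.]
top rod 640 19 [645.2 -60.8 285.7] 289.9 [-70. -53.]
top posttop 115 med [616.1 -58.3 294.7] lo [603.5 -81.1 288.1] hi [670.  -35.8 306.7] rect [631.9 -64.8] [44.4 66.7] 74.2
top disc 80 med [609.1 -58.3 296.3] lo [603.5 -78.  290.1] hi [649.9 -38.5 306.7] rect [626.7 -58.5] [39.4 46.3] 89.4
```

```bash
cat >> h.py <<'E'
def R(yaw):
    x=np.array([-np.sin(yaw),np.cos(yaw),0]); z=np.array([0,0,-1.]); return np.c_[x,np.cross(z,x),z]
def pv(s): return s["time"],np.round(s["eef_pos"],1).tolist(),np.round(s["ft_force"],2).tolist(),round(s["finger_gap"],1)
E
python3 - <<'E'
from h import *
from workcell import *
# yaw estimates
for n in("scene","top"):
    c=pickle.load(open(n+"0.pkl","rb")); F=full(c); X,Y,Z=F[...,0],F[...,1],F[...,2]
    m=(Z>277)&(Z<290)&(abs(Y+57)<8)&(X>505)&(X<650)&~((X>548)&(X<577))&~((X>598)&(X<630))&(X<640)
    p=F[m]; f=np.polyfit(p[:,0],p[:,1],1); print(n,"rod slope",f[0],"y@480",np.polyval(f,480),"y@580",np.polyval(f,580))
    for nm,mm in (("stand",(X>420)&(X<540)&(Y>140)&(Y<330)&(Z>30)&(Z<60)),("shelf",(Z>112)&(Z<127)&(X>630)&(X<850)&(Y>-320)&(Y<220))):
        r=cv2.minAreaRect(F[mm][:,:2].astype(np.float32)); print(n,nm,r)
movep([462,241,300],R(0.036)); movel([462,241,180]); print(pv(read_state()))
c=camera("top"); cv2.imwrite("pics/t1.png",cv2.resize(cv2.convertScaleAbs(c["image"][180:260,120:240],alpha=1.8),None,fx=5,fy=5))
c=camera("scene"); cv2.imwrite("pics/s1.png",cv2.resize(cv2.convertScaleAbs(c["image"][70:190,215:335],alpha=1.8),None,fx=5,fy=5))
E
```

```text
scene rod slope -0.03396035495287891 y@480 -55.71151774755481 y@580 -59.1075532428427
scene stand ((483.5066833496094, 241.7512969970703), (75.04549407958984, 144.2476806640625), 1.9955352544784546)
scene shelf ((735.3341674804688, -62.004638671875), (505.37896728515625, 168.01776123046875), 87.88404083251953)
top rod slope -0.04019715214106189 y@480 -53.58636403433672 y@580 -57.60607924844291
top stand ((481.25689697265625, 242.69210815429688), (74.02515411376953, 141.12176513671875), 2.5169429779052734)
top shelf ((734.5529174804688, -62.938079833984375), (500.458251953125, 168.58998107910156), 87.94710540771484)
(2.8, [462.3, 241.3, 180.6], [-0.26, -0.39, 0.6], 85.5)
```

View pics/s1.png

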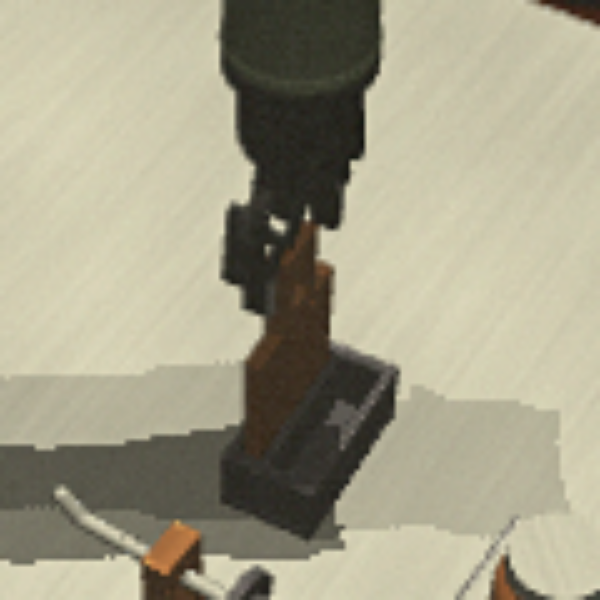

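The picture shows the fingers straddling the handle, at around (290,260) in the crop. I'll grip it and lift.

Run:
```python
from h import *
from workcell import *
movel([462,241,174],max_speed=60); print(pv(read_state()))
clamp(); print(pv(read_state()))
movel([462,241,290],max_speed=100); print(pv(read_state()))
# in front of hook; yaw of shelf
movel([445,-53.5,283],frame=R(-0.037),max_speed=130); wait(0.3); print(pv(read_state()))
for n,(x,y,w,h) in dict(scene=(190,110,120,130),top=(200,160,120,90)).items():
    c=camera(n); pickle.dump(c,open(n+"2.pkl","wb"))
    cv2.imwrite(f"pics/{n}2.png",cv2.resize(cv2.convertScaleAbs(c["image"][y:y+h,x:x+w],alpha=1.8),None,fx=4.5,fy=4.5))
```

```text
(3.15, [461.9, 241.0, 173.8], [0.53, -0.52, 0.55], 85.7)
(3.6167, [462.1, 241.2, 174.2], [-0.25, 0.43, 4.62], 42.9)
(4.925, [461.8, 240.8, 289.4], [0.31, -0.08, -1.66], 43.4)
(7.6417, [445.0, -53.4, 283.0], [-0.22, -0.14, -2.35], 43.6)
```

View pics/scene2.png

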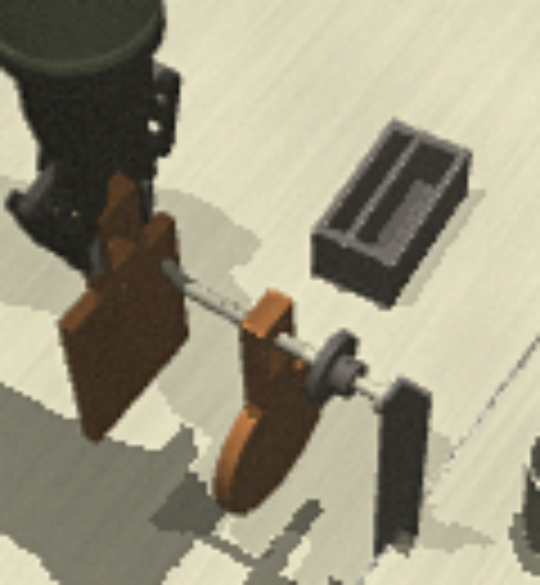

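View pics/top2.png

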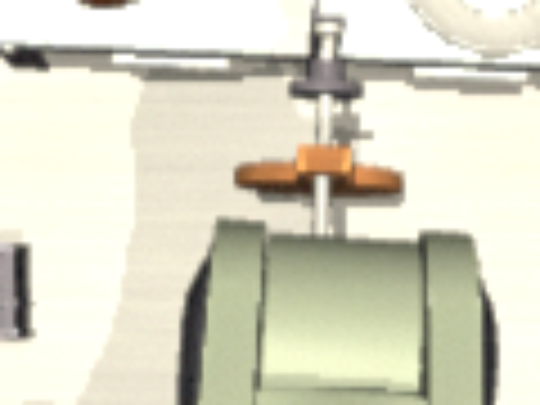

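The scene view shows the paddle held upright just in front of the tip, with the blade at about (125,330) in the crop. I'll check the held pose from depth.

Run:
```python
from h import *
c=pickle.load(open("scene2.pkl","rb")); F=full(c); X,Y,Z=F[...,0],F[...,1],F[...,2]
hsv=cv2.cvtColor(c["image"],cv2.COLOR_BGR2HSV)
w=(hsv[...,0]<20)&(hsv[...,1]>110)
m=w&(X>415)&(X<475)&(Y>-130)&(Y<20)&(Z>90)&(Z<345)
P=F[m]; print(len(P),P.min(0),P.max(0))
# back face plane (x as fn of y,z) on blade
q=P[(P[:,2]>120)&(P[:,2]<250)]
A=np.c_[q[:,1]+53,q[:,2]-185,np.ones(len(q))]
for _ in range(3):
    s,*_r=np.linalg.lstsq(A,q[:,0],rcond=None); r=q[:,0]-A@s; k=abs(r)<3; A,q=A[k],q[k]
print("plane slope y,z, x0",s,len(q))
for z in range(110,260,15):
    t=P[(abs(P[:,2]-z)<7)]
    if len(t):print(z,len(t),np.round(t[:,1].min(),1),np.round(t[:,1].max(),1))
t=P[(P[:,2]>250)&(P[:,2]<262)];print("shoulder",len(t),np.median(t,0),t.min(0),t.max(0))
t=P[P[:,2]>310];print("hand",len(t),t.min(0),t.max(0))
```

```text
779 [ 437.24527226 -109.38737633  118.45858313] [455.15917407   0.90466029 328.07172161]
plane slope y,z, x0 [3.31116610e-02 1.64064062e-03 4.51182834e+02] 482
125 46 -109.2 -0.1
140 53 -108.5 -3.9
155 52 -109.4 -3.3
170 57 -106.3 0.9
185 55 -107.8 -5.9
200 55 -107.3 -12.7
215 55 -107.8 -1.8
230 58 -108.6 -3.6
245 62 -108.7 -1.7
shoulder 112 [448.36929863 -71.57639872 255.6413358 ] [ 439.34103652 -108.44586793  250.30448382] [455.15917407  -1.71557415 261.84969457]
hand 66 [440.36192431 -71.46906695 310.22333254] [455.14852958 -32.92666139 328.07172161]
```

The held pose agrees with the rod: no pitch, yaw about -0.033, and y within about 1 mm. I'll thread it on.

Run:
```python
from h import *
from workcell import *
y=lambda x:-53.6-0.037*(x-445)
print(movel([445,y(445),275.5],max_speed=50))
print(movel([490,y(490),275.5],max_speed=30,guard=6),pv(read_state()))
if abs(read_state()["eef_pos"][0]-490)<2:
    print(movel([530,y(530),275.5],max_speed=30,guard=6),pv(read_state()))
for n,(x,yy,w,h) in dict(scene=(190,110,120,130)).items():
    c=camera(n); pickle.dump(c,open(n+"3.pkl","wb"))
    cv2.imwrite(f"pics/{n}3.png",cv2.resize(cv2.convertScaleAbs(c["image"][yy:yy+h,x:x+w],alpha=1.8),None,fx=4.5,fy=4.5))
```

```text
False
False (9.6917, [489.9, -55.3, 275.5], [-0.55, -0.38, -3.3], 43.2)
False (11.175, [529.9, -56.8, 275.5], [0.79, 0.22, -2.04], 43.3)
```

View pics/scene3.png

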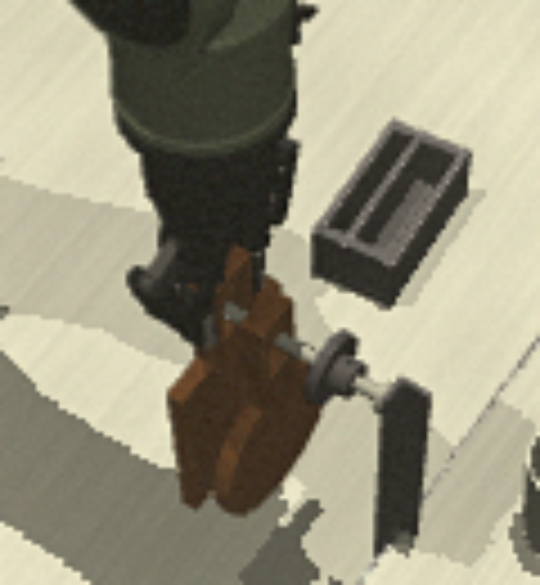

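The rod now shows through the square paddle's slot at about (235,312) in the crop. I'll lower it almost onto the rod, then push back slowly, logging force.

Run:
```python
from h import *
from workcell import *
y=lambda x:-53.6-0.037*(x-445)
print(movel([530,y(530),259.5],max_speed=25,guard=4),pv(read_state()))
z=read_state()["eef_pos"][2]+0.3
wait(0.3); b=np.mean([ (wait(0.03),read_state()["ft_force"])[1] for _ in range(8)],0); print(b)
np.save("bias.npy",b)
for x in (545,560,575):
    g=movel([x,y(x),z],max_speed=20,guard=5); s=read_state(); print(g,pv(s))
    if g: break
```

```text
False (12.0167, [530.1, -56.7, 259.6], [-0.23, -0.33, -1.64], 43.3)
[-0.11783098  0.06596335 -2.07713508]
False (13.4833, [544.9, -57.3, 259.9], [-0.32, 0.97, -1.21], 43.5)
False (14.3833, [560.0, -57.8, 259.9], [-0.74, -0.35, -1.69], 43.0)
False (15.2833, [575.0, -58.4, 259.9], [0.1, -0.04, -2.3], 43.2)
```

Run:
```python
from h import *
from workcell import *
b=np.load("bias.npy"); y=lambda x:-53.6-0.037*(x-445); z=259.9
x=575
for i in range(40):
    x+=0.5
    g=movel([x,y(x),z],max_speed=8,guard=6)
    f=np.mean([(wait(0.02),read_state()["ft_force"])[1] for _ in range(3)],0)-b
    print(x,g,np.round(f,1),np.round(read_state()["eef_pos"],1))
    if -f[0]>5 or x>=592 or read_state()["time"]>40: break
print(pv(read_state()))
```

```text
575.5 False [-0.4 -0.2  0.7] [575.5 -58.4 259.9]
576.0 False [-0.4 -0.6  1.2] [576.  -58.5 259.9]
576.5 False [-0.7  0.   0.3] [576.5 -58.5 259.9]
577.0 False [-0.7 -0.1  0. ] [577.1 -58.5 259.9]
577.5 False [-0.6 -0.1 -0.5] [577.5 -58.5 259.9]
578.0 False [-0.3 -0.2  0.3] [578.  -58.5 259.9]
578.5 False [-1.2  0.2  0.3] [578.5 -58.6 259.9]
579.0 False [-5.6  0.2  2.1] [578.5 -58.5 259.8]
(17.6833, [578.5, -58.5, 259.8], [-5.54, 0.91, 0.07], 43.3)
```

Contact with the stop came at x≈578.5. I'll build up the pressing force gently.

Run:
```python
from h import *
from workcell import *
b=np.load("bias.npy"); y=lambda x:-53.6-0.037*(x-445); z=259.9
F=lambda n=6: np.mean([(wait(0.02),read_state()["ft_force"])[1] for _ in range(n)],0)-b
x=579.0
print(np.round(F(),1))
for i in range(12):
    x+=0.12
    movel([x,y(x),z],max_speed=4); f=F(); print(round(x,2),np.round(f,1))
    if -f[0]>10: break
for i in range(5):
    wait(0.2); print(np.round(F(4),1), pv(read_state())[:2])
```

```text
[-5.5  0.7  2.4]
579.12 [-6.3  0.5  3.1]
579.24 [-7.4  0.9  3.7]
579.36 [-8.8  0.2  4.2]
579.48 [-9.9  0.7  5. ]
579.6 [-10.5   1.    5.6]
[-10.8   0.9   5.3] (19.8, [578.5, -58.5, 259.8])
[-11.1   1.1   5.3] (20.0667, [578.5, -58.5, 259.8])
[-11.1   1.    5.4] (20.3333, [578.5, -58.5, 259.8])
[-10.9   1.1   5.7] (20.6, [578.5, -58.5, 259.8])
[-10.9   0.9   6.1] (20.8667, [578.5, -58.5, 259.8])
```

It held about 11 N steadily for over a second. I'll give it one more brief step, then relax, lower onto the rod and look.

Run:
```python
from h import *
from workcell import *
b=np.load("bias.npy"); y=lambda x:-53.6-0.037*(x-445); z=259.9
F=lambda n=6: np.mean([(wait(0.02),read_state()["ft_force"])[1] for _ in range(n)],0)-b
x=579.75; movel([x,y(x),z],max_speed=4); wait(0.7); print(np.round(F(),1))
for x in (579.2,578.75):
    movel([x,y(x),z],max_speed=4); print(x,np.round(F(),1))
for z in (259.3,258.7,258.1,257.5,256.9,256.3):
    movel([x,y(x),z],max_speed=6); f=F(); print(z,np.round(f,1),np.round(read_state()["eef_pos"],1))
    if f[2]>5: break
for n,(xx,yy,w,h) in dict(scene=(190,110,120,130)).items():
    c=camera(n); pickle.dump(c,open(n+"4.pkl","wb"))
    cv2.imwrite(f"pics/{n}4.png",cv2.resize(cv2.convertScaleAbs(c["image"][yy:yy+h,xx:xx+w],alpha=1.8),None,fx=4.5,fy=4.5))
```

```text
[-11.8   1.3   5.6]
579.2 [-6.8  0.6  2.4]
578.75 [-5.3  0.2  0.5]
259.3 [-5.7  0.2  1.9] [578.5 -58.6 259.2]
258.7 [-6.1 -0.   1.5] [578.5 -58.6 258.7]
258.1 [-7.1 -0.1  5.6] [578.5 -58.6 258.3]
```

View pics/scene4.png

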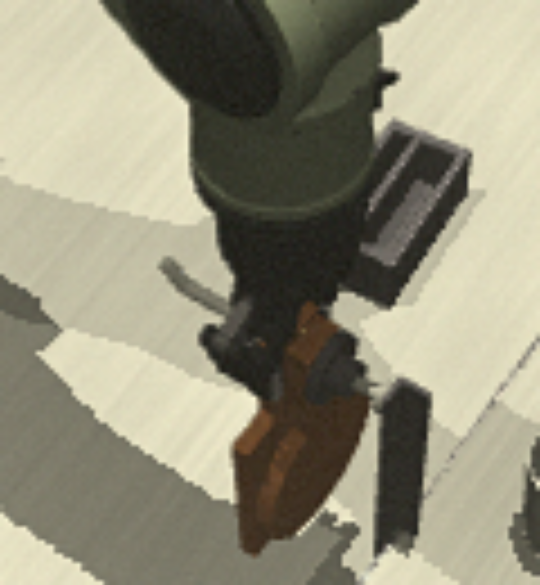

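Both paddles are together against the stop, and the square one's eye rests on the rod at TCP z≈258.3. I'll release it and retreat upward.

Run:
```python
from h import *
from workcell import *
y=lambda x:-53.6-0.037*(x-445)
x=578.45; movel([x,y(x),258.1],max_speed=4); wait(0.1); print(pv(read_state()))
open_gripper(); wait(0.2); print(pv(read_state()))
print(movel([x,y(x),275],max_speed=30,guard=6),pv(read_state()))
print(movel([x,y(x),380],max_speed=80,guard=8))
movel([450,150,380],max_speed=150); wait(0.5); print(pv(read_state()))
for n,(xx,yy,w,h) in dict(scene=(190,110,120,130),top=(200,130,120,100)).items():
    c=camera(n); pickle.dump(c,open(n+"5.pkl","wb")); cv2.imwrite(f"pics/{n}5f.png",c["image"])
    cv2.imwrite(f"pics/{n}5.png",cv2.resize(cv2.convertScaleAbs(c["image"][yy:yy+h,xx:xx+w],alpha=1.8),None,fx=4.5,fy=4.5))
    F_=full(c); X,Y,Z=F_[...,0],F_[...,1],F_[...,2]
    m=(Z>297)&(Z<309)&(X>555)&(X<650)&(abs(Y+58)<26)
    P=F_[m]; print(n,len(P),np.round(P.min(0),1),np.round(P.max(0),1)); 
    hsv=cv2.cvtColor(c["image"],cv2.COLOR_BGR2HSV); m&=(hsv[...,0]<20)&(hsv[...,1]>110); P=F_[m]
    for lo,hi in((555,587),(587,610)):
        q=P[(P[:,0]>=lo)&(P[:,0]<hi)]
        if len(q): print(lo,len(q),np.round(q.min(0),1),np.round(q.max(0),1),np.round(np.median(q,0),1))
```

```text
(24.125, [578.5, -58.6, 258.3], [-5.99, -0.34, 3.46], 43.2)
(24.8167, [578.5, -58.5, 258.1], [0.08, -0.97, 0.78], 85.7)
False (25.5333, [578.4, -58.5, 274.9], [-0.12, -0.25, -0.06], 85.4)
False
(29.2833, [450.0, 150.0, 380.0], [0.29, -0.33, -0.52], 85.6)
scene 195 [569.5 -80.5 297.5] [614.4 -37.5 305.8]
555 82 [569.5 -80.5 298. ] [587.  -37.5 305.4] [578.3 -59.  300.7]
587 73 [587.  -78.6 297.5] [604.2 -43.  305. ] [596.6 -61.3 300.9]
top 214 [568.6 -77.9 297.1] [648.4 -35.8 307.1]
555 95 [568.6 -77.7 297.1] [586.8 -35.8 307.1] [577.8 -58.1 302.1]
587 63 [588.7 -74.9 297.3] [603.5 -41.4 306.1] [595.1 -58.  302. ]
```

View pics/scene5.png

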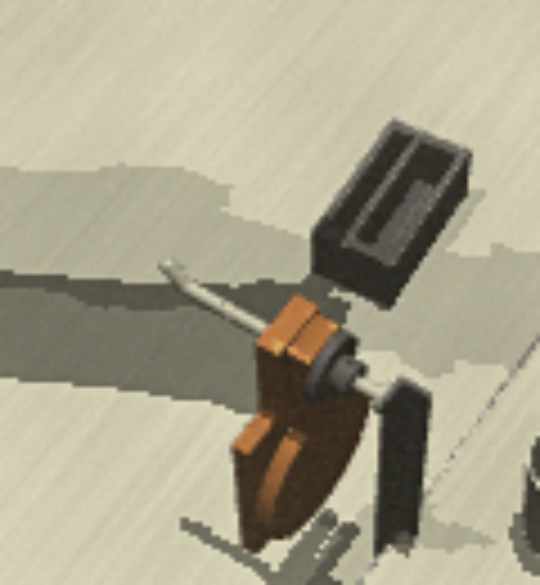

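View pics/top5.png

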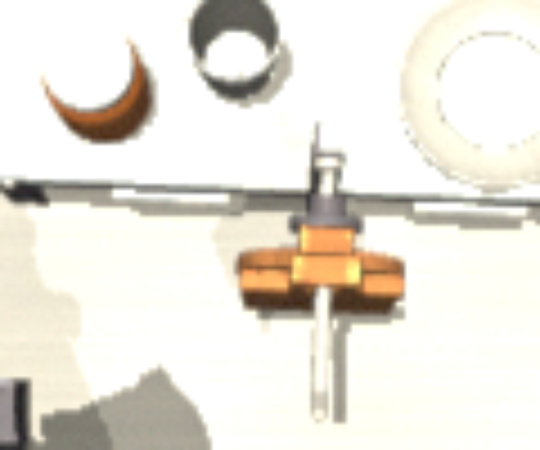

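Both paddles hang flush at the stop, with the two handle tops side by side and the bystanders undisturbed. Handing in.

```bash
python3 -c "
from workcell import *
finish_job()"
```

```text
the job is handed in; nothing more can be done
```

The square paddle now hangs on the hook in front of the round one, with both pressed back against the stop. I handed the job in at about 29 s of the 67 s allowed; `finish_job` gives no verdict.

- **Hanging it:** I gripped the handle across its 44 mm and lifted the paddle out of the stand. I passed its slot over the hook's raised tip without touching it and lowered the paddle almost onto the rod.
- **Pressing home:** I slid both paddles back slowly and met the stop at tool x ≈ 578.5 mm. I built the push up to 11–12 N on the wrist sensor and held it for about 2 s. About 5 N of upward force also showed while pressing. Some of the push may therefore have gone into the rod, so the force between the paddles could have been slightly under 11 N.
- **Letting go:** I eased the push to about 6 N, rested the paddle on the rod, opened the gripper and moved straight up without contact.

**Last checks:**
- **Eye spacing:** the handle tops measure 18.3 mm apart in the scene view and 17.3 mm in the top view (18 mm when touching).
- **Height and line:** both tops are at about 301–302 mm, which is the hanging height. Both paddles lie on the rod's line and look upright.
- **Bystanders:** the jar, tumbler and thali look unmoved in the last pictures. The scoop was outside the crops I viewed, but the arm never went near it.

No check failed. The two cameras disagreed by 1–3 mm, within what this fit could tolerate.

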